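Change the open sample cabinet

ROBOT

A 6-joint arm with a two-finger parallel gripper is mounted at the origin on the work surface. World frame = base frame: x ahead of the robot, y to its left, z up, the work surface at z = 0. Lengths are in m, angles in rad, forces in N, time in s.
With the tool pointing down it reaches from about 0.25 to 0.725 m from the base axis. Payload 4 kg.
Tool frame: the origin (TCP) lies between the finger pads, 19 mm behind the fingertips; this is the grasp point; z points along the fingers, y is the line along which they close (so a half turn about z gives the same grasp; the last joint's range is limited). The gripper opens to 85 mm and grips with 20 to 120 N. Pads are 22 mm wide; open, the fingers measure 114 mm over their backs; the gripper's body (76 mm by 85 mm) begins 54 mm behind the grasp point. The pads swing forward as they close: fully open they stand 13 mm farther back than shut.
Start: joints at [1.237, 0.241, 0.005, 1.335, 0, 1.571], TCP at [0.164, 0.472, 0.25] pointing down, gripper open.
Joint ranges: [-2.72, 2.72], [-1.05, 1.87], [-1.09, 1.28], [-1.99, 2.15], [-1.42, 1.44], [-3.14, 3.14]. Speed limits (rad/s): [2.79, 2.79, 3.14, 3.14, 3.14, 3.14].

INTERFACE

Orientations are given as a unit quaternion [x, y, z, w].
In Python, from workcell import bot gives the robot as it stands.
- The arm moves only by the shell command python3 -m creep 'ROWS'. ROWS is JSON, one flat list of numbers, 5 for each row, row after row: the shift along the world's x, y, z in m, then the turn about the world's z in rad, then the finger opening in m, from 0 to 0.0854. In form: [x, y, z, twist, claw, x, y, z, twist, claw, ...]. A call has 1 to 10 rows; each row is the pose to reach, as a shift and turn from the pose commanded when the call began; what a row does not reach only later rows make up. A row lasts 1/12 s, in which the tool goes at most 41.7 mm and 7.16 degrees, less where a joint would pass 70% of its speed; a pose out of reach is approached as far as the arm can. A call with a gripper value outside its range is refused whole. The fingers move at their own pace and stop on an object; the grip force is fixed at half the most. Time passes only in rows, so rows that repeat a pose let the fingers close. It gives the time, the measured TCP pose, the force, the opening and the grip force at its end, in the units of the state.
- bot.get_obs(): the state, without advancing time (a new reading comes with each control period).
- bot.camera(name): name is "side" or "top" or "wrist"; returns a dict with "pixels" (420x560x3 uint8, red, green, blue), "camera_matrix" (3x3 intrinsics, pixels), "extrinsics" (4x4, takes a point from world to camera coordinates); the wrist camera has in their place "T_tool_cam" (4x4, takes a point from camera to tool coordinates, whose origin is the TCP and whose axes are the flange's). Camera axes: x right, y down, z forward; pixel columns grow to the right and rows downward; lengths in m; the calibration is good to about 2 mm. A picture is of the moment at which its call begins: read the wrist's pose just before it. There is no depth.
- bot.job_done(): hands the job in; it is judged then, once.
Trained networks look in the newest picture that a camera, given by its name, has taken for a name from the list of things; names that differ only in an ending like _2 or _b are one class to them, and where a whole thing is asked for, a point or a joint stands for the part that bears it (a point fixed in the world has none). Each returns a list of dicts, best first, with "score" (0 to 1); they miss things now and then, are a little off and sometimes report something else, mostly with a low value. They report only what shows in the picture. A call takes as long as a camera call.
- bot.look_for(camera, thing): "centre" ([column, row] as shares, 0 to 1, of the picture: columns of its width, rows of its height, amid what is visible of it).
- bot.place_of(camera, thing): "centre" ([column, row] as shares, 0 to 1, of the picture: columns of its width, rows of its height: a listed point, or the origin of a listed thing).
The state is a dict: "clock": time; "joint_pos": joint angles; "joint_vel": joint speeds; "tau": joint torques, N m; "eef_pos": TCP position; "tool_rot": TCP orientation; "ft_force": force on the tool from outside, world axes, zero at the start; "ft_torque": the same for the moment, N m; "grip_width": finger opening in m; "grasp_force": force on a finger pad.
Only numpy, scipy, OpenCV 4.12 (cv2) and the standard library are available. Lean on these libraries where they do the work, as an engineer would, in place of code of your own. Each camera call takes 0.05 s, during which the arm holds its last target. There are 200 camera calls.

TASK

The grader has finished with the lapis and wants the other sample next. Push the open cabinet's front flap back up until it is fully shut, and only then pull the other cabinet's flap all the way down until it lies level: the two must never stand open together. Leave the stones standing in their cabinets and the other things on the desk where they are.

Things in the scene. Friction and masses are not known exactly. Their poses are not given: they have to be found in the camera images.
- cabinet_a: Oak sample cabinet with glazed top, fixed to the desk, 150 deep (x) x 170 wide (y) x 190 mm high, one compartment (floor at 62 mm height) whose open front faces its own -x. Origin: centre of its underside; x points front to back, y parallel to the hinge. Both cabinets look the same outside. At the start its flap stands open and the lapis is inside.
- flap_a (a joint): Angle of cabinet_a's front flap about its lower edge: 0 = upright and shut, grows as the top swings out and down to the cabinet's -x, stop at 1.571 = level, fully down. Friction hinge (0.25 N m; flap about 0.2 kg): the flap stays where it is left; up to about 3 N at the knob moves it.
- hinge_a (a point): Middle of the hinge axis of cabinet_a's flap, 82 mm in front (-x) of the cabinet's origin, 68 mm above the desk. The wooden flap is 166 mm wide, 12 mm thick and ends 120 mm from the axis.
- knob_a (a point): Centre of the bronze T-pull of flap_a: a bar 34 mm long, 18 mm diameter, parallel to the hinge, on a 10 mm stem that continues the flap past its free edge. Centre 155 mm from the hinge axis: straight above it when shut (223 mm high), straight in front of it (68 mm high) when down. Pinched by its two ends, tool pointing down, it pivots between the pads as the flap swings.
- cabinet_b: Oak sample cabinet with glazed top, fixed to the desk, 150 deep (x) x 170 wide (y) x 190 mm high, one compartment (floor at 62 mm height) whose open front faces its own -x. Origin: centre of its underside; x points front to back, y parallel to the hinge. Both cabinets look the same outside. At the start its flap is up; it holds a quartz crystal.
- flap_b (a joint): Angle of cabinet_b's front flap about its lower edge: 0 = upright and shut, grows as the top swings out and down to the cabinet's -x, stop at 1.571 = level, fully down. Friction hinge (0.25 N m; flap about 0.2 kg): the flap stays where it is left; up to about 3 N at the knob moves it.
- hinge_b (a point): Middle of the hinge axis of cabinet_b's flap, 82 mm in front (-x) of the cabinet's origin, 68 mm above the desk. The wooden flap is 166 mm wide, 12 mm thick and ends 120 mm from the axis.
- knob_b (a point): Centre of the bronze T-pull of flap_b: a bar 34 mm long, 18 mm diameter, parallel to the hinge, on a 10 mm stem that continues the flap past its free edge. Centre 155 mm from the hinge axis: straight above it when shut (223 mm high), straight in front of it (68 mm high) when down. Pinched by its two ends, tool pointing down, it pivots between the pads as the flap swings.
- lapis: Loose rough lapis lazuli, 64 mm across, 46 mm high, standing in cabinet_a. Origin: centre of its underside.
- quartz: Loose quartz crystal, 52 mm across, 75 mm high, standing upright in cabinet_b, seen only through the glass top at the start. Origin: centre of its underside.
- disc_stand: Bystander: oak stand 150 x 70 mm holding three upright round glass discs, 82 mm tall; leave alone.
- tweezer: Bystander: bronze tweezer lying flat, 150 mm long, 10 mm high; leave alone.
- scoop: Bystander: white plastic stone scoop, 140 mm long, 18 mm high; leave alone.
- magnifier: Bystander: tin-rimmed magnifier lying flat, 160 mm long, 12 mm high; leave alone.

How it is judged:
By the outcome, as a careful person would: the job done as asked, in the order asked, and still so for the second after the job is handed in, with the robot touching nothing.
It also fails if it takes over 51 s, if anything falls off the work surface, if the arm or the gripper's body presses on something with over 40 N, if the wrist force passes 120 N, or if a joint passes its speed limit or range.

## Working session

There is one attempt and no reset: what is moved stays moved. The work goes in short steps, Python scripts to look and compute and a shell command to move; the robot and the scene stay as the last step left them, time stands still between calls to the robot, and variables do not carry over. Pictures are saved under pics/ and viewed, at most 13 in all, crops included, and the job is handed in when it is done.

```bash
mkdir -p pics; python3 - <<'E'
from workcell import bot
import cv2,numpy as np
for c in ["top","side"]:
    r=bot.camera(c); cv2.imwrite(f"pics/{c}0.png",r["pixels"][:,:,::-1])
    print(c,r["camera_matrix"].round(1).tolist(),r["extrinsics"].round(3).tolist())
    for t in ["cabinet_a","knob_a","hinge_a","lapis","quartz"]:
        print(t,[(np.round(np.array(d["centre"])*[560,420],1).tolist(),round(d["score"],2)) for d in bot.place_of(c,t)])
o=bot.get_obs();print(o)
E
```

```text
top [[382.9, 0.0, 273.6], [0.0, 382.9, 199.3], [0.0, 0.0, 1.0]] [[-0.006, -1.0, -0.029, -0.003], [-0.991, 0.009, -0.131, 0.56], [0.131, 0.028, -0.991, 1.205], [0.0, 0.0, 0.0, 1.0]]
cabinet_a [([227.2, 150.0], 0.72), ([333.8, 163.4], 0.65)]
knob_a [([347.2, 230.3], 0.95), ([221.1, 159.7], 0.6)]
hinge_a [([228.5, 168.4], 0.93), ([340.0, 186.6], 0.89)]
lapis [([165.8, 239.3], 0.21)]
quartz []
side [[433.4, 0.0, 279.8], [0.0, 433.4, 212.1], [0.0, 0.0, 1.0]] [[-0.973, -0.229, 0.02, 0.527], [-0.137, 0.512, -0.848, 0.226], [0.184, -0.828, -0.529, 1.124], [0.0, 0.0, 0.0, 1.0]]
cabinet_a [([190.8, 289.5], 0.8), ([248.7, 220.1], 0.62)]
knob_a [([318.2, 191.7], 0.91), ([223.5, 218.8], 0.83)]
hinge_a [([219.7, 272.1], 0.92)]
lapis []
quartz [([220.5, 271.9], 0.66)]
{'clock': 0.6, 'joint_pos': array([ 1.23700318e+00,  2.40600416e-01,  5.01788152e-03,  1.33521150e+00,
       -7.59895001e-06,  1.57082273e+00]), 'joint_vel': array([-5.53330688e-04, -1.89686014e-03,  5.75277206e-04,  7.68315647e-04,
       -3.58526399e-05, -5.55633387e-04]), 'tau': array([-2.01800736e-03, -3.71976936e+01,  2.52569550e+01,  1.46056267e-03,
       -1.16934657e-04, -1.04544981e-06]), 'eef_pos': array([0.16381777, 0.4724058 , 0.25001309]), 'tool_rot': array([1.66135866e-01, 9.86102872e-01, 5.01494664e-07, 3.93748060e-06]), 'ft_force': array([ 0.33263931,  0.27311371, -0.37898087]), 'ft_torque': array([-0.02709897,  0.04448616,  0.01979297]), 'grasp_force': 0.0, 'grip_width': 0.08554462967905416}
```

View pics/top0.png

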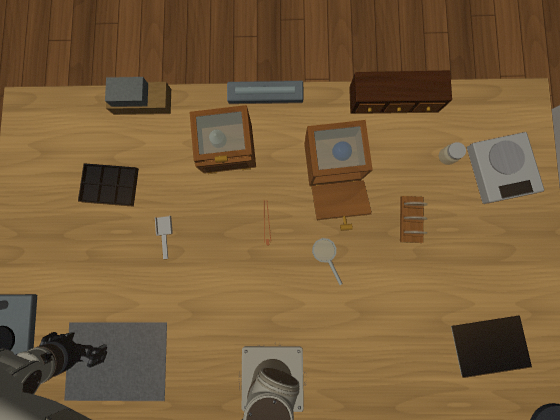

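View pics/side0.png

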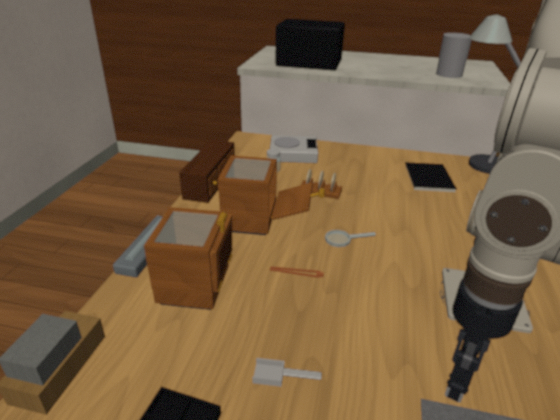

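The top view shows A on the right, with the lapis at about (342,151), its flap open and its knob at about (346,226). B is on the left, with its knob at about (221,159). The magnifier (323,250) and tweezer (267,222) lie in front. I'll enlarge this region to read the corners.

```bash
python3 - <<'E'
import cv2
a=cv2.imread("pics/top0.png")[95:245,180:380]; cv2.imwrite("pics/topc.png",cv2.resize(a,None,fx=4,fy=4,interpolation=cv2.INTER_CUBIC))
E
```

```text
(no output)
```

View pics/topc.png

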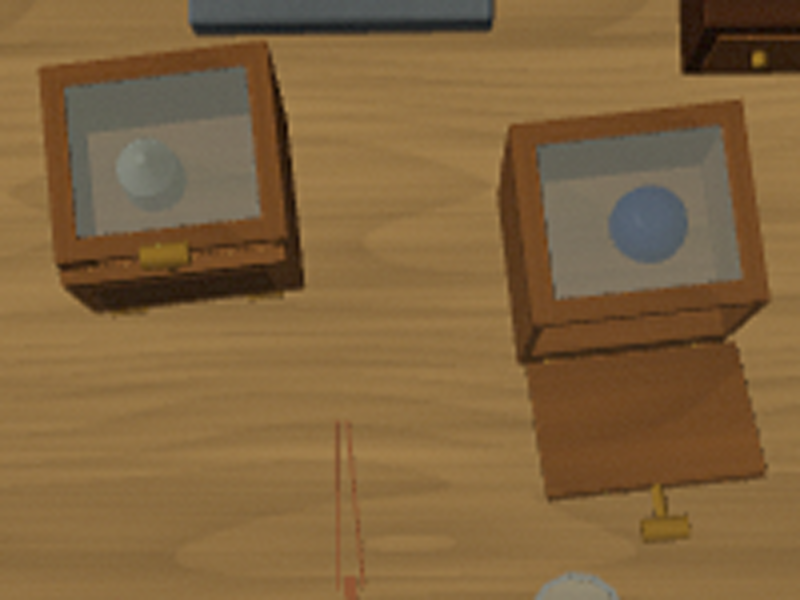

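The enlarged view shows clear lid corners on both cabinets. Knob B is at crop (163,256) and knob A at (665,528). Next I'll fit the poses.

```bash
cat > fit.py <<'E'
from workcell import bot
import numpy as np
from scipy.optimize import least_squares
cams={c:bot.camera(c) for c in("top","side")}
def proj(c,P):
    E=cams[c]["extrinsics"];q=(E[:3,:3]@P.T).T+E[:3,3];q=q@cams[c]["camera_matrix"].T;return q[:,:2]/q[:,2:]
def model(p):
    x,y,yaw,f=p;R=np.array([[np.cos(yaw),-np.sin(yaw),0],[np.sin(yaw),np.cos(yaw),0],[0,0,1]])
    k=[-.082-.155*np.sin(f),0,.068+.155*np.cos(f)]
    L=np.array([[.075,.085,.19],[.075,-.085,.19],[-.075,-.085,.19],[-.075,.085,.19],k,[-.082,0,.068]])
    return L@R.T+[x,y,0]
obs={"A":([[510,127],[742,101],[767,299],[535,327],[665,528]],[318.2,191.7],1.3),
     "B":([[40,68],[266,43],[284,238],[58,262],[163,256]],[223.5,218.8],0.)}
for n,(t,s,f0) in obs.items():
    t=np.array(t)/4+[180,95]
    def res(p):
        P=model(p);return np.r_[(proj("top",P[:5])-t).ravel(),(proj("side",P[4:5])-s).ravel()]
    r=least_squares(res,[.6,0,0,f0],loss="soft_l1")
    P=model(r.x);print(n,r.x.round(4),"res",r.fun.round(1),"knob",P[4].round(4),"hinge",P[5].round(4),"reach",np.hypot(*P[4,:2]).round(3), "top hinge px",proj("top",P[5:]).round(1))
E
python3 fit.py
```

```text
A [ 0.6873 -0.2024  0.098   1.159 ] res [-0.4 -0.6 -0.  -0.5  0.9  0.5 -0.6 -0.1 -0.  -0.3  3.8 -0.2] knob [ 0.4643 -0.2243  0.13  ] hinge [ 0.6057 -0.2104  0.068 ] reach 0.516 top hinge px [[337.3 183.2]]
B [0.7369 0.1426 0.0976 0.0313] res [-0.4 -0.4  0.4 -0.4  0.7  0.3 -1.1  0.6  0.3  0.2 -0.2  0.1] knob [0.6505 0.1342 0.2229] hinge [0.6553 0.1346 0.068 ] reach 0.664 top hinge px [[228.9 169.1]]
```

The fits hold up: B comes out shut, with its knob at z 0.223. A's flap is at about 1.16 rad, which is less certain. I'll move above knob A and check it from close by.

```bash
python3 -m creep '[0.015,-0.035,0.005,0.04,0.085, 0.03,-0.07,0.01,0.08,0.085, 0.045,-0.105,0.015,0.12,0.085, 0.06,-0.14,0.02,0.16,0.085, 0.075,-0.175,0.025,0.2,0.085, 0.09,-0.21,0.03,0.24,0.085, 0.105,-0.245,0.03,0.28,0.085, 0.12,-0.28,0.03,0.32,0.085, 0.135,-0.315,0.03,0.36,0.085, 0.15,-0.35,0.03,0.431,0.085]'; python3 -m creep '[0.015,-0.035,0,0,0.085, 0.03,-0.07,0,0,0.085, 0.045,-0.105,0,0,0.085, 0.06,-0.14,0,0,0.085, 0.075,-0.175,0,0,0.085, 0.09,-0.21,0,0,0.085, 0.105,-0.245,0,0,0.085, 0.12,-0.28,0,0,0.085, 0.135,-0.315,0,0,0.085, 0.14,-0.347,0,0,0.085]'
cat > wr.py <<'E'
from workcell import bot
import numpy as np,cv2,sys
from scipy.spatial.transform import Rotation as Ro
o=bot.get_obs();r=bot.camera("wrist");cv2.imwrite(f"pics/{sys.argv[1]}.png",r["pixels"][:,:,::-1])
T=np.eye(4);T[:3,:3]=Ro.from_quat(o["tool_rot"]).as_matrix();T[:3,3]=o["eef_pos"];T=T@r["T_tool_cam"]
K=r["camera_matrix"];print("cam",T[:3,3].round(3),"tcp",o["eef_pos"].round(4),o["tool_rot"].round(3),o["clock"])
for c in sys.argv[2:]:
    name=c;
    for d in bot.place_of("wrist",name):
        px=np.array(d["centre"])*[560,420];ray=T[:3,:3]@np.linalg.solve(K,[*px,1])
        print(name,px.round(1),round(d["score"],2),{z:(T[:2,3]+ray[:2]*(z-T[2,3])/ray[2]).round(4).tolist() for z in(.068,.1,.13,.15,.223)})
E
python3 wr.py w1 knob_a hinge_a; python3 - <<'E'
from fit import proj
from workcell import bot
for c in("side","top"):
  bot.camera(c);print(c,[(d["centre"][0]*560,d["centre"][1]*420,d["score"]) for d in bot.place_of(c,"knob_a")])
E
```

```text
clock: 1.53
eef_pos: [0.314, 0.1208, 0.2804]
tool_rot: [-0.05, 0.999, 0.0, 0.001]
ft_force: [0.5, -0.3, 0.1]
grip_width: 0.0848
grasp_force: 0.0
clock: 2.37
eef_pos: [0.4552, -0.2269, 0.2797]
tool_rot: [-0.048, 0.999, -0.0, 0.001]
ft_force: [0.0, 0.8, 0.4]
grip_width: 0.0855
grasp_force: 0.0
cam [ 0.377 -0.234  0.403] tcp [ 0.4552 -0.2269  0.2797] [-0.048  0.999 -0.     0.001] 2.3667
knob_a [276.3 209.9] 0.83 {0.068: [0.482, -0.2261], 0.1: [0.4719, -0.2268], 0.13: [0.4626, -0.2275], 0.15: [0.4563, -0.228], 0.223: [0.4335, -0.2297]}
hinge_a [278.3 319. ] 0.63 {0.068: [0.6033, -0.2124], 0.1: [0.5817, -0.2145], 0.13: [0.5614, -0.2164], 0.15: [0.5479, -0.2177], 0.223: [0.4986, -0.2224]}
A [ 0.6873 -0.2024  0.098   1.159 ] res [-0.4 -0.6 -0.  -0.5  0.9  0.5 -0.6 -0.1 -0.  -0.3  3.8 -0.2] knob [ 0.4643 -0.2243  0.13  ] hinge [ 0.6057 -0.2104  0.068 ] reach 0.516 top hinge px [[337.3 183.2]]
B [0.7369 0.1426 0.0976 0.0313] res [-0.4 -0.4  0.4 -0.4  0.7  0.3 -1.1  0.6  0.3  0.2 -0.2  0.1] knob [0.6505 0.1342 0.2229] hinge [0.6553 0.1346 0.068 ] reach 0.664 top hinge px [[228.9 169.1]]
side [(319.48, 189.58800000000002, 0.83), (223.608, 218.904, 0.76)]
top [(348.88, 229.32000000000002, 0.83), (221.42399999999998, 161.70000000000002, 0.72)]
```

View pics/w1.png

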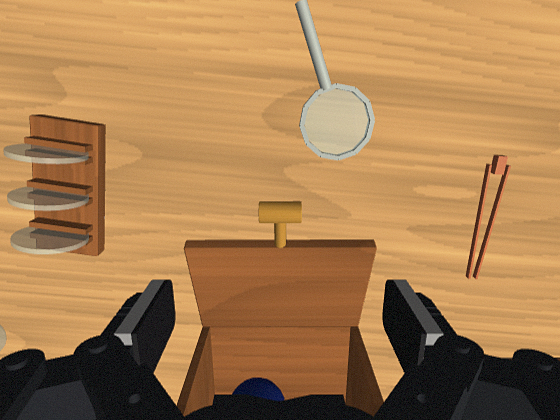

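The wrist view confirms it: the knob bar is at (280,212) and the flap edge lies behind it. Intersecting the ray with the hinge arc gives the knob at (0.463,-0.225,0.129), angle about 1.17. I'll descend around the bar's ends and pinch it.

```bash
python3 -m creep '[0.009,0,-0.03,0,0.085, 0.009,0,-0.06,0,0.085, 0.009,0,-0.09,0,0.085, 0.009,0,-0.12,0,0.085, 0.009,0,-0.151,0,0.085, 0.009,0,-0.151,0,0.085,0.009,0,-0.151,0,0.085]'; python3 wr.py w2 knob_a
```

```text
clock: 3.4
eef_pos: [0.4616, -0.2231, 0.1283]
tool_rot: [-0.049, 0.999, 0.001, -0.002]
ft_force: [1.0, -0.6, 0.6]
grip_width: 0.085
grasp_force: 0.0
cam [ 0.384 -0.231  0.252] tcp [ 0.4616 -0.2231  0.1283] [-0.049  0.999  0.001 -0.002] 3.4
knob_a [270.7 309.7] 0.87 {0.068: [0.5013, -0.2231], 0.1: [0.4809, -0.2244], 0.13: [0.4618, -0.2256], 0.15: [0.449, -0.2264], 0.223: [0.4025, -0.2294]}
```

View pics/w2.png

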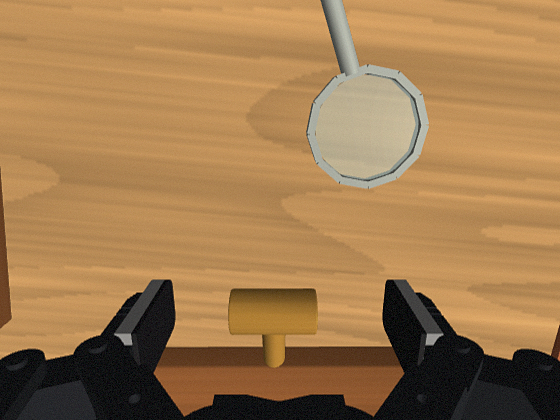

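The bar is centred at (273,312), between pads centred at about column 279, so it is about 2 mm towards -y. I'll correct that and close.

```bash
python3 -m creep '[0,-0.002,0,0,0.07, 0,-0.002,0,0,0.05, 0,-0.002,0,0,0.04, 0,-0.002,0,0,0.025, 0,-0.002,0,0,0.025, 0,-0.002,0,0,0.025, 0,-0.002,0,0,0.025, 0,-0.002,0,0,0.025]'
```

```text
clock: 4.17
eef_pos: [0.4625, -0.2254, 0.129]
tool_rot: [-0.049, 0.999, 0.001, -0.0]
ft_force: [-1.2, 5.2, 2.6]
grip_width: 0.0327
grasp_force: 63.0
```

Grasped: 32.7 mm opening, 63 N. Now I'll swing the flap up along the arc.

```bash
python3 -m creep '[0.004,0,0.0085,0,0.025, 0.0086,0.001,0.0166,0,0.025, 0.015,0.0015,0.0265,0,0.025, 0.0215,0.002,0.0358,0,0.025, 0.029,0.003,0.0447,0,0.025, 0.037,0.0035,0.0529,0,0.025, 0.046,0.0045,0.0605,0,0.025, 0.055,0.0055,0.0674,0,0.025, 0.055,0.0055,0.0674,0,0.025]'
```

```text
clock: 4.92
eef_pos: [0.5176, -0.2199, 0.197]
tool_rot: [-0.049, 0.999, 0.001, -0.002]
ft_force: [-3.1, 5.2, -0.9]
grip_width: 0.0324
grasp_force: 61.2
```

```bash
python3 -m creep '[0.013,0.0013,0.008,0,0.025, 0.027,0.0025,0.0149,0,0.025, 0.0345,0.0035,0.0177,0,0.025, 0.0415,0.004,0.0202,0,0.025, 0.0565,0.0055,0.024,0,0.025, 0.064,0.0062,0.0252,0,0.025, 0.0715,0.007,0.0263,0,0.025, 0.079,0.0077,0.0268,0,0.025, 0.086,0.0085,0.0271,0,0.025, 0.086,0.0085,0.0271,0,0.025]'
```

```text
clock: 5.75
eef_pos: [0.6042, -0.2112, 0.2251]
tool_rot: [-0.049, 0.999, 0.0, -0.0]
ft_force: [-2.9, 5.7, 3.3]
grip_width: 0.0323
grasp_force: 59.6
```

```bash
for i in 1 2; do :; done; python3 -m creep '[0.001,0,0,0,0.025,0.002,0,0,0,0.025,0.003,0,0,0,0.025,0.003,0,0,0,0.025]'; python3 -m creep '[0.001,0,0,0,0.025,0.002,0,0,0,0.025,0.003,0,0,0,0.025,0.003,0,0,0,0.025]'
```

```text
clock: 6.08
eef_pos: [0.606, -0.2111, 0.2251]
tool_rot: [-0.049, 0.999, 0.001, -0.001]
ft_force: [-4.5, 5.7, 3.7]
grip_width: 0.0325
grasp_force: 59.3
clock: 6.42
eef_pos: [0.6089, -0.2109, 0.2252]
tool_rot: [-0.049, 0.999, 0.001, -0.001]
ft_force: [-4.0, 7.5, 4.3]
grip_width: 0.0322
grasp_force: 59.5
```

No firm stop yet, so I'll keep pressing gently.

```bash
python3 -m creep '[0.001,0,0,0,0.025,0.002,0,0,0,0.025,0.003,0,0,0,0.025,0.003,0,0,0,0.025]'; python3 wr.py w3 knob_a hinge_a; python3 -c "
from workcell import bot
import cv2
r=bot.camera('side')['pixels'][130:250,170:370,::-1];cv2.imwrite('pics/s3.png',cv2.resize(r,None,fx=4,fy=4,interpolation=2))"
```

```text
clock: 6.75
eef_pos: [0.612, -0.2106, 0.2251]
tool_rot: [-0.049, 0.999, 0.001, -0.001]
ft_force: [-3.9, 6.9, 4.0]
grip_width: 0.0324
grasp_force: 59.3
cam [ 0.535 -0.218  0.348] tcp [ 0.612  -0.2106  0.2251] [-0.049  0.999  0.001 -0.001] 6.75
knob_a [276.9 275.1] 0.69 {0.068: [0.6794, -0.2045], 0.1: [0.6628, -0.206], 0.13: [0.6473, -0.2075], 0.15: [0.637, -0.2085], 0.223: [0.5993, -0.212]}
hinge_a [276.7 192. ] 0.9 {0.068: [0.6063, -0.2117], 0.1: [0.5981, -0.2124], 0.13: [0.5904, -0.2131], 0.15: [0.5853, -0.2136], 0.223: [0.5666, -0.2152]}
```

View pics/s3.png

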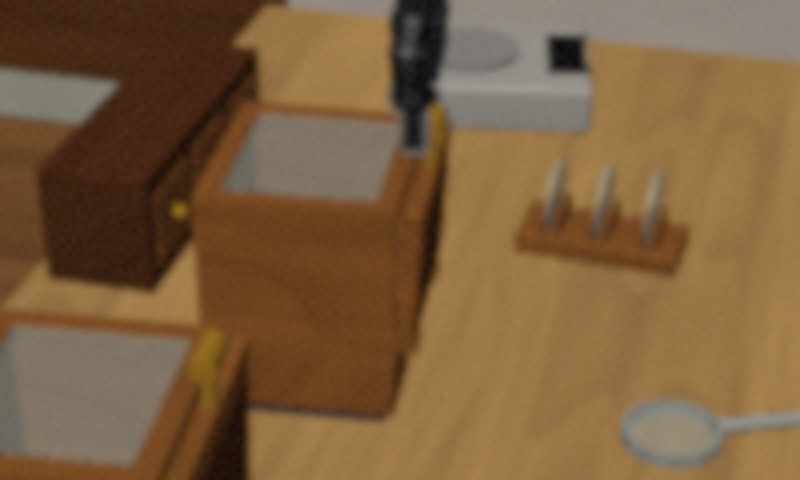

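In the side crop the knob (437,130) sits in front of the finger (415,135), so the bar may have slid in the pads. I'll check the wrist view.

View pics/w3.png

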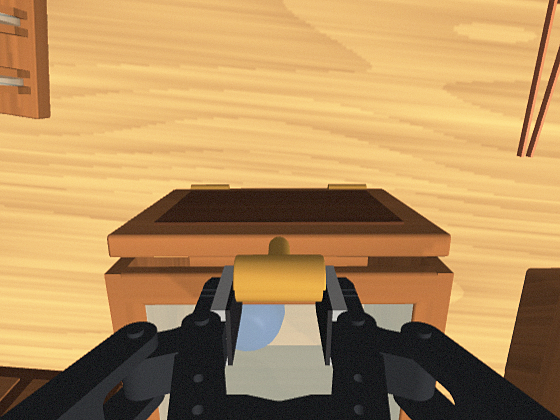

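The flap is not quite shut. There is a gap at rows 257–270, which is about 0.05 rad, and the bar has slid to the pads' front edge. I'll release, back out in front, close the fingers and push the bar home.

```bash
python3 -m creep '[0,0,0,0,0.06, 0,0,0,0,0.06, 0,0,0,0,0.06, 0,0,0,0,0.06, -0.02,-0.002,0,0,0.06, -0.04,-0.004,0,0,0.06, -0.07,-0.007,0,0,0.06,-0.07,-0.007,-0.005,0,0, -0.07,-0.007,-0.005,0,0, -0.07,-0.007,-0.005,0,0]';python3 -m creep '[0,0,0,0,0,0,0,0,0,0,0.005,0,0,0,0,0.01,0.001,0,0,0,0.015,0.0015,0,0,0,0.02,0.002,0,0,0,0.024,0.002,0,0,0,0.028,0.003,0,0,0,0.032,0.003,0,0,0,0.032,0.003,0,0,0]'
```

```text
clock: 7.78
eef_pos: [0.5433, -0.22, 0.2189]
tool_rot: [-0.048, 0.999, -0.0, 0.001]
ft_force: [0.4, -0.1, 0.0]
grip_width: 0.0245
grasp_force: 0.0
clock: 8.62
eef_pos: [0.5756, -0.2163, 0.2183]
tool_rot: [-0.049, 0.999, -0.0, 0.0]
ft_force: [-0.1, 0.9, -0.9]
grip_width: 0.0001
grasp_force: 0.0
```

```bash
python3 -m creep '[0.002,0,0,0,0,0.004,0,0,0,0,0.006,0.001,0,0,0,0.008,0.001,0,0,0,0.008,0.001,0,0,0]';python3 -m creep '[0.001,0,0,0,0,0.002,0,0,0,0,0.003,0,0,0,0,0.004,0.0,0,0,0,0.004,0.0,0,0,0]'
```

```text
clock: 9.03
eef_pos: [0.5828, -0.2154, 0.2186]
tool_rot: [-0.048, 0.999, -0.0, -0.0]
ft_force: [-1.5, -0.0, 0.3]
grip_width: 0.0006
grasp_force: 0.4
clock: 9.45
eef_pos: [0.5869, -0.2154, 0.2185]
tool_rot: [-0.048, 0.999, 0.0, 0.0]
ft_force: [-1.5, -0.3, 2.1]
grip_width: -0.0003
grasp_force: 0.6
```

Contact; 1.5 N is the hinge friction. I'll continue until the force rises.

```bash
python3 -m creep '[0.001,0,0,0,0,0.002,0,0,0,0,0.003,0,0,0,0,0.003,0.0,0,0,0]';python3 -m creep '[0.001,0,0,0,0,0.002,0,0,0,0,0.003,0,0,0,0,0.003,0,0,0,0]'
```

```text
clock: 9.78
eef_pos: [0.5891, -0.2154, 0.2184]
tool_rot: [-0.048, 0.999, 0.0, -0.001]
ft_force: [-4.4, 1.3, 3.0]
grip_width: 0.0004
grasp_force: 2.2
clock: 10.12
eef_pos: [0.5894, -0.2154, 0.2184]
tool_rot: [-0.048, 0.999, 0.0, -0.004]
ft_force: [-13.7, 0.9, 6.0]
grip_width: -0.0003
grasp_force: 6.1
```

Force is up to 13.7 N with the TCP stalled, so that's the stop. I'll back off and verify.

```bash
python3 -m creep '[-0.01,0,0,0,0,-0.03,0,0,0,0,-0.06,0,0.03,0,0.085,-0.06,0.0,0.06,0,0.085,-0.06,0,0.06,0,0.085,-0.06,0,0.06,0,0.085]'; python3 wr.py w4 knob_a hinge_a; python3 - <<'E'
import cv2
a=cv2.imread("pics/w4.png")[180:420];cv2.imwrite("pics/w4c.png",a)
E
```

```text
clock: 10.62
eef_pos: [0.5345, -0.2163, 0.2813]
tool_rot: [-0.048, 0.999, -0.002, 0.003]
ft_force: [0.8, -1.3, -0.0]
grip_width: 0.0484
grasp_force: 0.0
cam [ 0.456 -0.223  0.404] tcp [ 0.5345 -0.2163  0.2813] [-0.048  0.999 -0.002  0.003] 10.6167
knob_a [273.2 359. ] 0.88 {0.068: [0.738, -0.2028], 0.1: [0.7111, -0.2047], 0.13: [0.6859, -0.2066], 0.15: [0.6691, -0.2078], 0.223: [0.6078, -0.2122]}
knob_a [535.3 345.2] 0.23 {0.068: [0.6911, 0.0828], 0.1: [0.6687, 0.0537], 0.13: [0.6477, 0.0263], 0.15: [0.6337, 0.0081], 0.223: [0.5825, -0.0584]}
hinge_a [278.7 248.9] 0.89 {0.068: [0.6037, -0.2096], 0.1: [0.5896, -0.2109], 0.13: [0.5764, -0.2121], 0.15: [0.5676, -0.2129], 0.223: [0.5355, -0.2158]}
```

View pics/w4c.png

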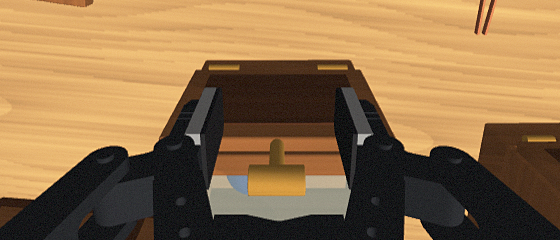

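The knob is at x 0.608 over the hinge at 0.604–0.606, and the flap is flush: A is shut. Now over to B.

```bash
python3 -m creep '[0.0,0.035,0,0,0.085, 0.0,0.07,0,0,0.085, 0,0.105,0,0,0.085, 0.005,0.14,0,0,0.085, 0.01,0.175,0,0,0.085, 0.015,0.21,0,0,0.085, 0.02,0.245,0,0,0.085, 0.03,0.28,0,0,0.085, 0.04,0.315,0,0,0.085, 0.04,0.346,0,0,0.085]'; python3 -m creep '[0,0,0,0,0.085,0,0,0,0,0.085]';python3 wr.py w5 knob_b hinge_b
```

```text
clock: 11.6
eef_pos: [0.5739, 0.1331, 0.2764]
tool_rot: [-0.049, 0.999, 0.0, -0.001]
ft_force: [0.2, 0.5, 0.3]
grip_width: 0.085
grasp_force: 0.0
clock: 11.77
eef_pos: [0.5725, 0.1326, 0.2765]
tool_rot: [-0.05, 0.999, -0.0, -0.001]
ft_force: [0.4, -0.5, 0.1]
grip_width: 0.0847
grasp_force: 0.0
cam [0.495 0.125 0.4  ] tcp [0.5725 0.1326 0.2765] [-0.05   0.999 -0.    -0.001] 11.7667
knob_b [266.1 373.8] 0.85 {0.068: [0.7888, 0.1409], 0.1: [0.7605, 0.1394], 0.13: [0.7339, 0.138], 0.15: [0.7162, 0.1371], 0.223: [0.6516, 0.1336]}
hinge_b [269.3 269. ] 0.98 {0.068: [0.6601, 0.1325], 0.1: [0.6442, 0.1318], 0.13: [0.6293, 0.1312], 0.15: [0.6193, 0.1307], 0.223: [0.583, 0.1291]}
```

View pics/w5.png

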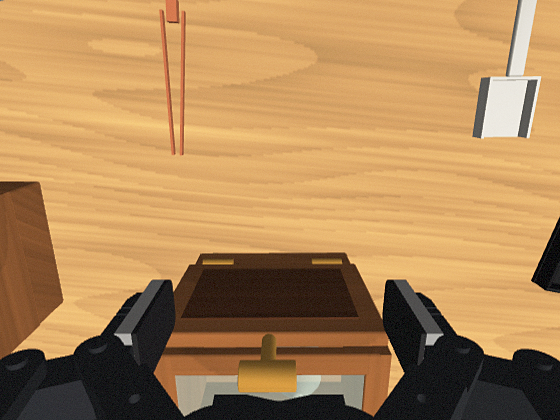

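Knob B is at (267,374), which gives (0.652–0.655, 0.134), and the flap is shut. I'll go over it, down, and pinch.

```bash
python3 -m creep '[0.027,0,0,0,0.085, 0.055,0.001,0,0,0.085, 0.081,0.002,0,0,0.085, 0.081,0.002,0,0,0.085, 0.081,0.002,-0.02,0,0.085, 0.081,0.002,-0.04,0,0.085, 0.081,0.002,-0.0535,0,0.085, 0.081,0.002,-0.0535,0,0.085]'; python3 wr.py w6 knob_b hinge_b
```

```text
clock: 12.58
eef_pos: [0.6516, 0.1305, 0.221]
tool_rot: [-0.047, 0.999, -0.001, -0.004]
ft_force: [0.4, -0.1, -0.9]
grip_width: 0.0851
grasp_force: 0.0
cam [0.575 0.124 0.345] tcp [0.6516 0.1305 0.221 ] [-0.047  0.999 -0.001 -0.004] 12.5833
knob_b [288.8 312.4] 0.9 {0.068: [0.7507, 0.1493], 0.1: [0.7303, 0.1463], 0.13: [0.7113, 0.1436], 0.15: [0.6985, 0.1417], 0.223: [0.6521, 0.135]}
hinge_b [280.5 208.3] 0.7 {0.068: [0.657, 0.133], 0.1: [0.6475, 0.1319], 0.13: [0.6386, 0.1309], 0.15: [0.6327, 0.1303], 0.223: [0.611, 0.1278]}
```

```bash
python3 -m creep '[0.001,0.004,0.002,0,0.085, 0.001,0.004,0.002,0,0.06, 0.001,0.004,0.002,0,0.04, 0.001,0.004,0.002,0,0.025, 0.001,0.004,0.002,0,0.025, 0.001,0.004,0.002,0,0.025, 0.001,0.004,0.002,0,0.025, 0.001,0.004,0.002,0,0.025, 0.001,0.004,0.002,0,0.025]'
```

```text
clock: 13.48
eef_pos: [0.6553, 0.1343, 0.2281]
tool_rot: [-0.048, 0.999, -0.002, 0.001]
ft_force: [-1.1, -5.6, 4.6]
grip_width: 0.0326
grasp_force: 62.1
```

Pinched. I'll pull along the arc to about 0.9 rad.

```bash
python3 -m creep '[-0.0155,-0.0015,-0.001,0,0.025, -0.0306,-0.003,-0.003,0,0.025, -0.0456,-0.0045,-0.007,0,0.025, -0.06,-0.006,-0.012,0,0.025, -0.074,-0.0073,-0.019,0,0.025, -0.087,-0.0086,-0.027,0,0.025, -0.0994,-0.0098,-0.0365,0,0.025, -0.1106,-0.011,-0.047,0,0.025, -0.1208,-0.012,-0.0586,0,0.025, -0.1208,-0.012,-0.0586,0,0.025]'; python3 wr.py w7 knob_b
```

```text
clock: 14.32
eef_pos: [0.5323, 0.1214, 0.168]
tool_rot: [-0.047, 0.999, -0.003, -0.0]
ft_force: [-1.9, -8.4, 2.6]
grip_width: 0.0329
grasp_force: 62.6
cam [0.455 0.115 0.291] tcp [0.5323 0.1214 0.168 ] [-0.047  0.999 -0.003 -0.   ] 14.3167
```

```bash
python3 -m creep '[-0.009,-0.001,-0.0127,0,0.025, -0.0166,-0.0016,-0.026,0,0.025, -0.023,-0.0023,-0.04,0,0.025, -0.028,-0.0027,-0.055,0,0.025, -0.031,-0.003,-0.07,0,0.025, -0.033,-0.0032,-0.0854,0,0.025, -0.0335,-0.0033,-0.0965,0,0.025, -0.0335,-0.0033,-0.0965,0,0.025]'; python3 wr.py w8 knob_b hinge_b
```

```text
clock: 15.08
eef_pos: [0.4981, 0.1177, 0.0698]
tool_rot: [-0.047, 0.999, -0.004, -0.002]
ft_force: [-3.0, -10.0, 1.2]
grip_width: 0.0321
grasp_force: 72.5
cam [0.421 0.112 0.193] tcp [0.4981 0.1177 0.0698] [-0.047  0.999 -0.004 -0.002] 15.0833
knob_b [276.9 325.5] 0.97 {0.068: [0.5075, 0.1184], 0.1: [0.4854, 0.1167], 0.13: [0.4647, 0.1151], 0.15: [0.4508, 0.114], 0.223: [0.4004, 0.1101]}
```

View pics/w8.png

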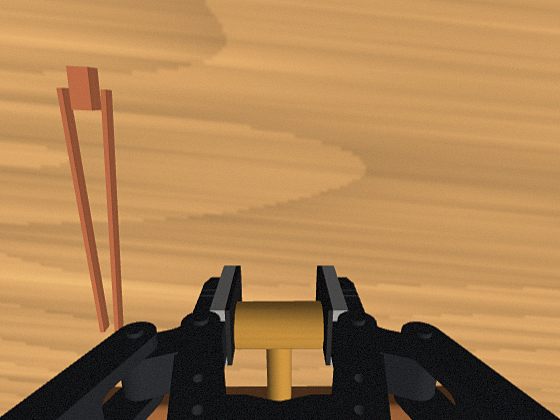

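The bar sits well between the pads at (279,325) and the flap is near level. I'll press on down to feel the stop.

```bash
python3 -m creep '[0,0,-0.001,0,0.025,0,0,-0.002,0,0.025,0,0,-0.003,0,0.025,0,0,-0.003,0,0.025]'; python3 -m creep '[0,0,-0.001,0,0.025,0,0,-0.002,0,0.025,0,0,-0.003,0,0.025,0,0,-0.003,0,0.025]'
```

```text
clock: 15.57
eef_pos: [0.4981, 0.1177, 0.0684]
tool_rot: [-0.047, 0.999, -0.004, -0.002]
ft_force: [-5.5, -9.3, 3.5]
grip_width: 0.0325
grasp_force: 72.9
clock: 15.9
eef_pos: [0.4981, 0.1177, 0.0654]
tool_rot: [-0.047, 0.999, -0.004, -0.002]
ft_force: [-5.8, -9.6, 3.5]
grip_width: 0.0325
grasp_force: 73.1
```

The force is ambiguous and the bar may be slipping. As with A, I'll release, rise, close the fingers and press on the bar from above; contact when level should be at TCP z ≈ 0.096.

```bash
python3 -m creep '[0,0,0,0,0.06,0,0,0,0,0.06,0,0,0,0,0.06,0,0,0,0,0.06,0,0,0.03,0,0.06,0.002,0,0.065,0,0.06,0.002,0,0.065,0,0,0.002,0,0.065,0,0,0.002,0,0.065,0,0,0.002,0,0.065,0,0]'; python3 -m creep '[0,0,0,0,0,0,0,0,0,0,0,0,-0.006,0,0,0,0,-0.012,0,0,0,0,-0.018,0,0,0,0,-0.022,0,0,0,0,-0.026,0,0,0,0,-0.026,0,0]'; python3 -m creep '[0,0,-0.002,0,0,0,0,-0.004,0,0,0,0,-0.006,0,0,0,0,-0.006,0,0]'
```

```text
clock: 16.73
eef_pos: [0.5015, 0.1212, 0.1298]
tool_rot: [-0.049, 0.999, -0.0, -0.001]
ft_force: [-0.4, 0.4, -0.1]
grip_width: 0.0114
grasp_force: 0.0
clock: 17.4
eef_pos: [0.5017, 0.121, 0.1036]
tool_rot: [-0.048, 0.999, -0.0, -0.001]
ft_force: [-0.1, 0.2, 0.5]
grip_width: -0.0
grasp_force: 0.0
clock: 17.73
eef_pos: [0.5023, 0.1212, 0.0986]
tool_rot: [-0.048, 0.999, -0.0, -0.0]
ft_force: [-0.8, -0.2, 0.6]
grip_width: 0.0002
grasp_force: 0.0
```

```bash
python3 -m creep '[0,0,-0.001,0,0,0,0,-0.002,0,0,0,0,-0.003,0,0,0,0,-0.003,0,0]'; python3 -m creep '[0,0,-0.001,0,0,0,0,-0.002,0,0,0,0,-0.003,0,0,0,0,-0.003,0,0]'
```

```text
clock: 18.07
eef_pos: [0.5026, 0.1212, 0.0959]
tool_rot: [-0.048, 0.999, 0.0, 0.0]
ft_force: [-0.0, 0.1, 0.1]
grip_width: 0.0003
grasp_force: 0.0
clock: 18.4
eef_pos: [0.5026, 0.1213, 0.0952]
tool_rot: [-0.048, 0.999, 0.0, 0.001]
ft_force: [-5.3, -1.4, 14.7]
grip_width: 0.0001
grasp_force: 7.4
```

Stalled at z 0.095 with 14.7 N: level, at the stop. I'll retreat and verify both flaps.

```bash
python3 -m creep '[0,0,0.02,0,0,-0.01,0,0.05,0,0,-0.03,0,0.08,0,0,-0.06,0,0.11,0,0,-0.1,0.0,0.14,0,0,-0.14,0,0.16,0,0,-0.17,0,0.16,0,0,-0.17,0,0.16,0,0,-0.17,0,0.16,0,0]'; python3 - <<'E'
from workcell import bot
import cv2,numpy as np
a=bot.camera("top")["pixels"][95:245,150:430,::-1];b=bot.camera("side")["pixels"][130:330,130:410,::-1]
cv2.imwrite("pics/fin.png",cv2.resize(np.vstack([a,b]),None,fx=1.7,fy=1.7,interpolation=2))
E
```

```text
clock: 19.15
eef_pos: [0.3313, 0.1212, 0.2539]
tool_rot: [-0.049, 0.999, 0.0, 0.001]
ft_force: [1.3, 0.7, 0.8]
grip_width: 0.0001
grasp_force: 0.0
```

View pics/fin.png

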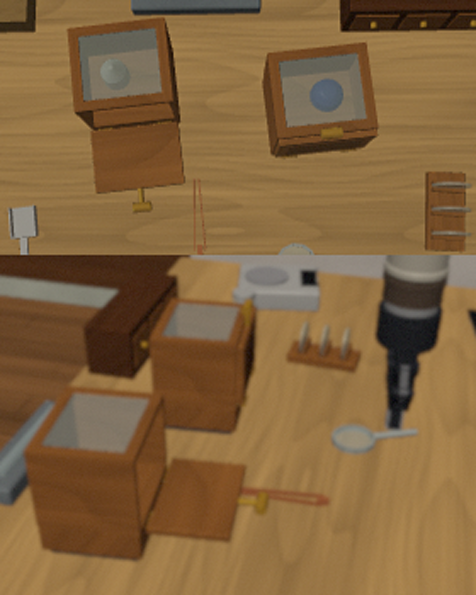

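A is shut with its knob at (332,132), B lies level with its knob at (142,206), both stones are standing, and the other things haven't moved. I'm handing in.

```bash
python3 -c "
from workcell import bot
print(bot.job_done())"
```

```text
the job is handed in; nothing more can be done
None
```

Cabinet A's flap was pushed shut to its stop first, then cabinet B's was pulled down level to its stop; in the final pictures both stones stand and the other things look unmoved, and the job was handed in at about 19 s.

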